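Hold the plier rail in its jig for the end cap

TASK

Be my third hand while I screw the end cap onto the new plier rail: lay the black rail on the jig bed, standing on its narrow face as it does now and flush along the blue fence with its end still short of the white sprung stop, then slide it along the fence so that its end pushes the stop back until the red pointer is in the green zone. Finish holding it there, pressing steadily with the rail flat and flush: do not let go, and on the way never ram the stop back to the end of its travel. Leave the bare aluminium rail and the other things on the bench where they are.

Things in the scene. Friction and masses are not known exactly. Their poses are not given: they have to be found in the camera images.
- jig: Fixed jig, pose varies. Grey bed 120 mm (jig x) by 275 mm (jig y, -130 to +145), 12 mm thick; origin at bench level, z up. Blue fence along its +x side, white sprung stop at the +y end, behind it a fixed dark spring housing 46 mm high from y = +123. A white strip beside the stop (+x side) carries the green zone. A rail flush along the fence has its centre at jig x = +7.5 mm, z = 32 mm.
- fence_face (a point): Middle of the working face of the blue fence (at jig x +20, y -30, z 17 mm). The face looks to jig -x. The fence is 14 mm thick, 180 mm long (along jig y) and stands 10 mm above the bed, its top 22 mm above the bench. Axes as the jig's.
- stop (a joint): Travel of the white sprung stop, m: 0 at rest, grows as it is pushed along jig +y, ends at 0.030 (rammed; more than 0.028 counts as rammed). The spring takes 350 N/m, without preload. The red pointer lies in the green zone from 0.010 to 0.022 (3.5 to 7.7 N). The stop springs back when let go.
- rail_center (a point): Centre of the black rail: a loose aluminium box section 160 mm long (its own x), 25 mm wide (own y), 40 mm high (own z, up), 0.18 to 0.35 kg; the centre is 20 mm above its underside. It lies on the bench to the left or the right of the jig. Either end may go to the stop.
- rail: The same black rail; origin at the centre of its underside, same axes.
- stop_face (a point): Point on the working face of the white stop, which the rail's end meets: at jig x 0, y +75, z 32 mm at rest; it moves with the stop. The face looks to jig -y and is 56 mm wide, the block is 14 mm thick, its top 49 mm above the bench. Axes as the jig's.
- spare_center (a point): Centre of the bare aluminium rail, same size as the black one, on the other side of the jig: leave it alone.
- driver: Screwdriver with a red handle on the bench beyond the jig: leave it alone.
- pliers: Pliers with blue handles: leave alone.
- case: Blue spectacle case, 70 x 160 x 34 mm: leave alone.
- cleaner: Clear cleaner bottle with blue cap, 140 mm high: leave alone.
- screwjar: Small glass jar, 55 mm high: leave alone.
- lensbin: White open box of lenses, 130 x 170 x 70 mm: leave alone.

How it is judged:
On the way, in this order (a step that is already met when the one before it is completed fails the run):
1. the black rail is on the jig bed, flush along the blue fence, its end short of the stop (x of rail_center in the frame of jig between 0.005 and 0.0105 m and z of rail_center in the frame of jig between 0.029 and 0.0345 m and angle between the x axis of rail_center and the y axis of jig, either way round below 0.035 rad and angle between the z axis of rail_center and the z axis of jig, either way round below 0.06 rad and y of rail_center in the frame of jig between -0.09 and -0.006 m and value of joint stop below 0.003 m and contact force between rail and stop below 0.3 N), for 0.2 s.
2. the rail, flush along the fence, presses the stop back into the green zone, held by the robot (x of rail_center in the frame of jig between 0.005 and 0.0105 m and z of rail_center in the frame of jig between 0.029 and 0.0345 m and angle between the x axis of rail_center and the y axis of jig, either way round below 0.035 rad and angle between the z axis of rail_center and the z axis of jig, either way round below 0.06 rad and value of joint stop between 0.01 and 0.022 m and contact force between rail and stop between 2 and 10 N and contact force between the arm and stop below 0.3 N and contact force between any of the fingers, the arm and rail above 1 N), for 0.5 s.
At the end, for the whole second after the job is handed in: The black rail stands flat on the jig bed (height within 3 mm), within 2.5 mm and 2 degrees of flush along the fence; its end, not the robot itself, presses the stop back 10 to 22 mm (3.5 to 7.7 N); the robot still presses the rail, which is still (all of step 2 and linear speed of rail below 0.01 m/s); the arm keeps its last pose, push and grip.
It fails at once if the stop is rammed to the end of its travel (value of joint stop above 0.028 m).
It fails at once if a bystander is moved more than 30 mm (distance of any of spare_center, driver, pliers, case, cleaner, screwjar, lensbin from where it was at the start of the episode above 0.03 m).
It also fails if it takes over 45 s, if anything falls off the work surface, if the arm or the gripper's body presses on something with over 40 N, if the wrist force passes 120 N, or if a joint passes its speed limit or range.

ROBOT

A 6-joint arm with a two-finger parallel gripper is mounted at the origin on the work surface. World frame = base frame: x ahead of the robot, y to its left, z up, the work surface at z = 0. Lengths are in m, angles in rad, forces in N, time in s.
With the tool pointing down it reaches from about 0.3 to 0.85 m from the base axis. Payload 4.2 kg.
Tool frame: the origin (TCP) lies between the finger pads; the fingertips stand 17 mm ahead of it and the grasp point (between the pads) lies 2 mm behind it; z points along the fingers, y is the line along which they close (so a half turn about z gives the same grasp; the last joint's range is limited). The gripper opens to 91 mm and grips with 3 to 60 N. Pads are 32 mm wide; open, the fingers measure 118 mm over their backs; the gripper's body (76 mm by 178 mm) begins 60 mm behind the grasp point.
Start: joints at [-1.142, 0.32, 1.565, -0, 1.257, -0.02], TCP at [0.249, -0.518, 0.231] pointing down, gripper open.
Joint ranges: [-3.11, 3.11], [-0.84, 2.01], [0.21, 2.61], [-1.34, 4.49], [0.05, 2.63], [-2.56, 2.56]. Speed limits (rad/s): [2.57, 2.57, 3.14, 3.14, 3.14, 3.14].

INTERFACE

Orientations are given as [roll, pitch, yaw] about the fixed x, y, z axes, in that order (R = Rz(yaw) Ry(pitch) Rx(roll)).
In Python, from cell import state, read_camera, calibration, hand_in, spot_in gives the robot as it stands. The module is installed in compiled form; this text tells all that it offers.
- The arm moves only by the tool move_arm, never from a script. Its argument "deltas" is a list of rows, each a list of 5 numbers: the opening in per cent of the stroke, from 0 (shut) to 100 (fully open), then the shift along the tool's x, y, z in units of 25 mm (1.0 is 25 mm), then the turn about the tool's z in units of 10 degrees (1.0 is 10 degrees). A call has 1 to 10 rows; each row shifts and turns the commanded pose from where the row before left it, along the tool's axes as they then stand; what a row does not reach is not made up. A row lasts 1/8 s, in which the tool goes at most 62.5 mm and 10.7 degrees, less where a joint would pass 70% of its speed; a pose out of reach is approached as far as the arm can. A call is refused whole if a number of a shift passes 1 or a number of a turn 1, either way. A call with a gripper value outside its range is refused whole. The fingers move at their own pace and stop on an object; "force" is the grip in N (left out, the last holds). Time passes only in rows, so rows that do not move let the fingers close. It gives the time, the measured TCP pose, the force, the opening and the grip force at its end, in the units of the state.
- state(): the state, without advancing time (a new reading comes with each control period).
- read_camera(name): name is "scene" or "top" or "wrist"; returns the picture (480x640x3 uint8, blue, green, red); there is no depth.
- calibration(name): a dict with "intrinsics" (3x3 intrinsics, pixels), "view" (4x4, takes a point from world to camera coordinates); the wrist camera has in their place "tool_from_camera" (4x4, takes a point from camera to tool coordinates, whose origin is the TCP and whose axes are the flange's). Camera axes: x right, y up, looking along -z (the intrinsics and any distortion apply to the point x, -y, -z); pixel columns grow to the right and rows downward; lengths in m; the calibration is good to about 2 mm. A picture is of the moment at which its call begins: read the wrist's pose just before it. calibration takes no time and is no camera call.
- hand_in(): hands the job in; it is judged then, once.
Trained networks look in the newest picture that a camera, given by its name, has taken for a name from the list of things; names that differ only in an ending like _2 or _b are one class to them, and where a whole thing is asked for, a point or a joint stands for the part that bears it (a point fixed in the world has none). Each returns a list of dicts, best first, with "p" (0 to 1); they miss things now and then, are a little off and sometimes report something else, mostly with a low value. They report only what shows in the picture. A call takes as long as a camera call.
- spot_in(camera, query): "extent" ([centre column, centre row, width, height] as shares, 0 to 1, of the picture: columns of its width, rows of its height, round what is visible of it).
The state is a dict: "time_s": time; "joint_pos": joint angles; "qvel": joint speeds; "tau": joint torques, N m; "eef_pos": TCP position; "orientation": TCP orientation; "wrist_force": force on the tool from outside, world axes, zero at the start; "torque": the same for the moment, N m; "finger_gap": opening from 0.0 (shut) to 1.0 (fully open); "gripper_force": force on a finger pad.
Only numpy, scipy, OpenCV 4.12 (cv2) and the standard library are available. Lean on these libraries where they do the work, as an engineer would, in place of code of your own. Each camera call takes 0.05 s, during which the arm holds its last target. There are 200 camera calls.

## Working session

There is one attempt and no reset: what is moved stays moved. The work goes in short steps, Python scripts to look and compute and a tool call to move; the robot and the scene stay as the last step left them, time stands still between calls to the robot, and variables do not carry over. Pictures are saved under pics/ and viewed, at most 10 in all, crops included, and the job is handed in when it is done.

Besides the shell and the picture viewer there is one more tool, called after "Emit:" as name(argument=value, ...) on one line, values as JSON. move_arm: Moves the arm, as the interface text tells. Its arguments: {"type":"object","properties":{"deltas":{"type":"array"},"force":{"type":"number"}},"required":["deltas"]}

```bash
mkdir -p pics; python3 - <<'E'
from cell import *
import cv2,numpy as np
np.set_printoptions(precision=4,suppress=True)
print(state())
for c in ("top","scene"):
    cv2.imwrite(f"pics/{c}0.png",read_camera(c)); k=calibration(c); print(c,k)
    for q in ("jig","rail","spare_center","stop"):
        print(q,[(round(d["p"],2),np.array(d["extent"])*[640,480,640,480]) for d in spot_in(c,q)[:2]])
print(calibration("wrist"))
E
```

```text
{'time_s': 0.0, 'joint_pos': array([-1.142 ,  0.3202,  1.5657, -0.    ,  1.2574, -0.02  ]), 'qvel': array([-0.0005, -0.0012, -0.0004,  0.0005, -0.0011, -0.    ]), 'tau': array([ -0.0029, -41.2464, -23.1975,   0.0725,   0.0456,  -0.0001]), 'eef_pos': array([ 0.2493, -0.5176,  0.2301]), 'orientation': array([-3.1399, -0.    ,  0.4488]), 'wrist_force': array([-1.3192,  0.2963, -0.1534]), 'torque': array([-0.0049, -0.026 ,  0.021 ]), 'gripper_force': 0.0, 'finger_gap': 0.9994688772611529}
top {'intrinsics': array([[531.8548,   0.    , 316.2632],
       [  0.    , 531.8548, 237.8898],
       [  0.    ,   0.    ,   1.    ]]), 'view': array([[ 0.0072, -0.9999, -0.0108, -0.0314],
       [ 0.9826,  0.005 ,  0.1859, -0.6226],
       [-0.1858, -0.012 ,  0.9825, -1.2847],
       [ 0.    ,  0.    ,  0.    ,  1.    ]])}
jig [(0.83, array([286.784, 285.408, 109.632,  64.608])), (0.59, array([174.144, 275.28 ,  32.512,  63.216]))]
rail [(0.93, array([435.008, 303.456,  18.624,  61.104]))]
spare_center [(0.78, array([175.232, 274.08 ,  37.696,  61.392]))]
stop [(0.61, array([256.768, 280.56 ,   9.024
[... 274 characters left out ...]
39,  0.7762, -1.5302],
       [ 0.    ,  0.    ,  0.    ,  1.    ]])}
jig [(0.85, array([301.376, 203.472, 100.288,  74.496]))]
rail [(0.79, array([184.576, 274.464,  42.624,  53.712]))]
spare_center [(0.77, array([376.192, 154.176,  37.184,  37.392])), (0.2, array([185.6  , 273.36 ,  49.216,  53.712]))]
stop [(0.53, array([323.392, 184.368,  13.184,  20.304]))]
{'intrinsics': array([[411.9886,   0.    , 319.9319],
       [  0.    , 411.9886, 235.8583],
       [  0.    ,   0.    ,   1.    ]]), 'tool_from_camera': array([[-0.0004,  0.9572,  0.2893,  0.0812],
       [ 1.    ,  0.0002,  0.0007, -0.0007],
       [ 0.0006,  0.2893, -0.9572, -0.1534],
       [ 0.    ,  0.    ,  0.    ,  1.    ]])}
```

View pics/top0.png

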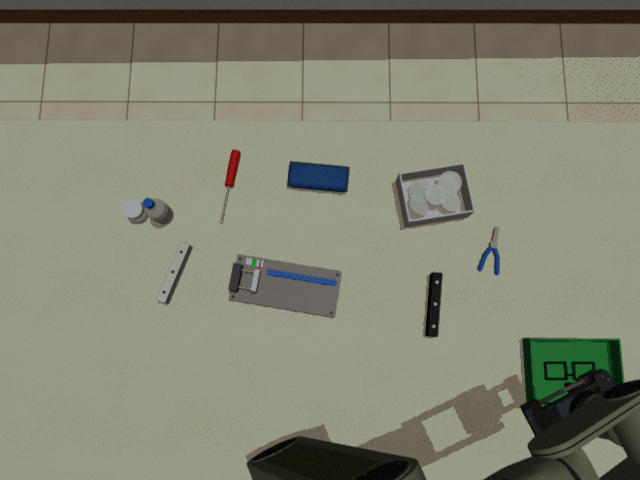

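View pics/scene0.png

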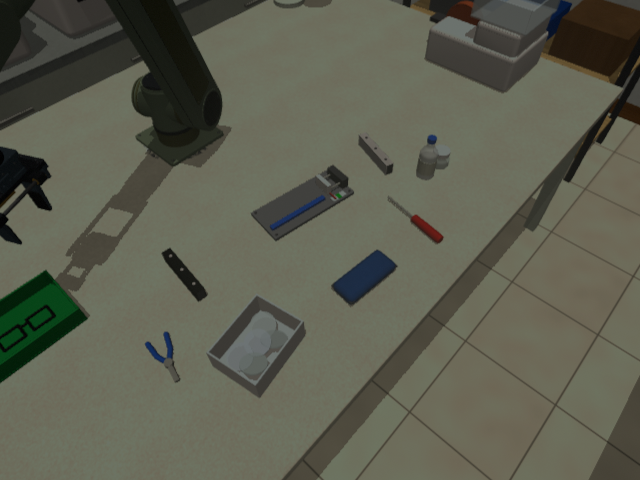

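The top view shows the jig at about (287,286), with its fence (blue) on the upper/world +x side and the stop at the left end (world +y). The black rail is at (434,304) and the spare at (175,273). Next I'll work out positions from this picture.

```bash
cat > h.py <<'E'
from cell import *
import cv2,numpy as np
np.set_printoptions(precision=4,suppress=True)
from scipy.spatial.transform import Rotation as Ro
def cam(c):
    k=calibration(c); K=k["intrinsics"]
    if c=="wrist":
        s=state(); T=np.eye(4); T[:3,:3]=Ro.from_euler("xyz",s["orientation"]).as_matrix(); T[:3,3]=s["eef_pos"]
        M=T@k["tool_from_camera"]
    else: M=np.linalg.inv(k["view"])
    return K,M
def unproj(KM,px,z):
    K,M=KM; px=np.atleast_2d(px).astype(float)
    d=np.c_[(px-K[:2,2])/K[0,0],np.ones(len(px))]*[1,-1,-1]
    d=d@M[:3,:3].T; o=M[:3,3]
    return o+d*((z-o[2])/d[:,2])[:,None]
def blob(mask,near,r):
    m=np.zeros_like(mask); x,y=map(int,near); x0,y0=max(x-r,0),max(y-r,0)
    m[y0:y+r,x0:x+r]=mask[y0:y+r,x0:x+r]
    cs=cv2.findContours(m,cv2.RETR_EXTERNAL,cv2.CHAIN_APPROX_NONE)[0]
    return max(cs,key=cv2.contourArea)[:,0,:]
def rect(KM,c,z):
    p=unproj(KM,c,z)[:,:2]; (cx,cy),(w,h),a=cv2.minAreaRect((p*1000).astype(np.float32))
    if w<h: w,h,a=h,w,a+90
    return np.array([cx,cy,w,h,a])   # mm, deg of long side
E
python3 - <<'E'
from h import *
im=read_camera("top"); KM=cam("top"); hsv=cv2.cvtColor(im,cv2.COLOR_BGR2HSV)
print("blk",hsv[290,434],"bed",hsv[300,300],"bench",hsv[340,350],"blue",hsv[275,290])
blk=(hsv[...,2]<40).astype(np.uint8)*255
print("rail z.04",rect(KM,blob(blk,(434,304),45),.04))
blue=cv2.inRange(hsv,(95,130,60),(125,255,255))
print("fence z.022",rect(KM,blob(blue,(302,278),45),.022))
E
```

```text
blk [30 41 25] bed [ 19  20 104] bench [ 33  31 156] blue [109 189 140]
rail z.04 [ 460.3013 -320.0898  157.6749   28.9749  173.8005]
fence z.022 [527.5138  11.5134 177.8567  13.9067  81.1208]
```

Emit:
move_arm(deltas=[[100,1,-0.35,0.1,0],[100,1,-0.35,0.1,0],[100,1,-0.35,0.1,0],[100,1,-0.35,0.1,0],[100,1,-0.35,0.1,0],[100,1,-0.35,0.1,0],[100,1,-0.35,0.1,0],[100,1,-0.35,0.1,0],[100,1,-0.35,0.1,0],[100,1,-0.35,0.1,0]])

```text
time_s: 1.8
eef_pos: [0.4374, -0.3301, 0.206]
orientation: [3.141, -0.0, 0.449]
wrist_force: [-0.3, -0.4, -0.2]
finger_gap: 1.005
gripper_force: 0.0
```

Emit:
move_arm(deltas=[[100,1,0,0,0],[100,0,0,0,0.8],[100,0,0,0,0.8],[100,0,0,0,0.8],[100,0,0,0,0.8],[100,0,0,0,0]])

```text
time_s: 2.55
eef_pos: [0.4593, -0.3199, 0.206]
orientation: [3.141, -0.0, -0.108]
wrist_force: [-0.2, -0.4, 0.8]
finger_gap: 1.002
gripper_force: 0.0
```

```bash
python3 - <<'E'
from h import *
s=state(); print(s["time_s"],s["eef_pos"],np.degrees(s["orientation"]),s["wrist_force"])
KM=cam("wrist"); im=read_camera("wrist"); cv2.imwrite("pics/w1.png",im)
g=cv2.cvtColor(im,cv2.COLOR_BGR2HSV)[...,2]
print(spot_in("wrist","rail")[:1])
blk=(g<60).astype(np.uint8)*255
E
```

```text
2.55 [ 0.4593 -0.3199  0.206 ] [179.9917  -0.0093  -6.1908] [-0.2028 -0.408   0.8254]
[{'extent': [0.5105, 0.4345, 0.0505, 0.4144], 'p': 0.91}]
```

View pics/w1.png

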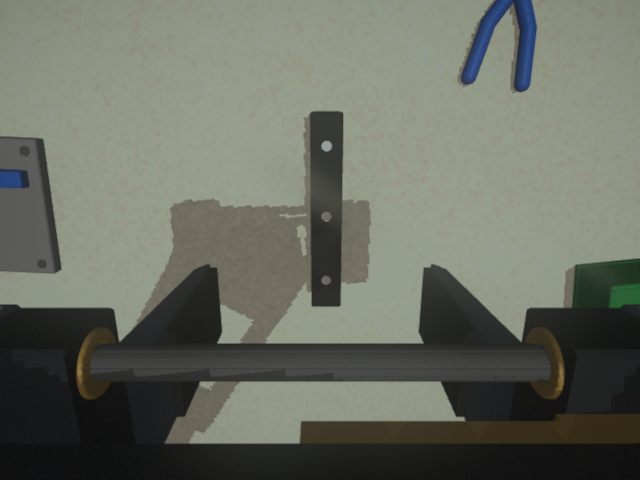

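The rail runs upright in the view, from (326,112) to (326,306), with the fingers straddling it. I'll unproject its end corners.

```bash
python3 - <<'E'
from h import *
KM=cam("wrist"); s=state()
p=unproj(KM,[(310,112),(343,112),(341,306),(312,306),(326,217)],.04); print(p)
a=(p[0]+p[1])/2;b=(p[2]+p[3])/2
print("len",np.linalg.norm(a-b),"w",np.linalg.norm(p[0]-p[1]),np.linalg.norm(p[2]-p[3]),"ang",np.degrees(np.arctan2(*(a-b)[1::-1])))
c=(a+b)/2;R=Ro.from_euler("xyz",s["orientation"]).as_matrix();print(c,"delta units",R.T@(c-s["eef_pos"])/.025)
E
```

```text
[[ 0.5401 -0.3211  0.04  ]
 [ 0.5374 -0.3454  0.04  ]
 [ 0.3796 -0.3292  0.04  ]
 [ 0.3823 -0.3046  0.04  ]
 [ 0.4589 -0.3246  0.04  ]]
len 0.1586550410036152 w 0.024502826159998155 0.024764773963978 ang -5.920537116792781
[ 0.4598 -0.3251  0.04  ] delta units [0.0426 0.201  6.6399]
```

Emit:
move_arm(deltas=[[100,0.05,0.2,0.96,0],[100,0,0,1,0],[100,0,0,1,0],[100,0,0,1,0],[100,0,0,1,0],[100,0,0,1,0],[100,0,0,0.5,0],[100,0,0,0.5,0],[100,0,0,0,0]])

```text
time_s: 3.78
eef_pos: [0.4598, -0.3249, 0.0315]
orientation: [-3.141, 0.001, -0.109]
wrist_force: [0.3, 1.2, -0.3]
finger_gap: 1.001
gripper_force: 0.0
```

Emit:
move_arm(deltas=[[0,0,0,0,0],[0,0,0,0,0],[0,0,0,0,0],[0,0,0,0,0],[0,0,0,0,0],[0,0,0,0,0],[0,0,0,0,0]], force=40)

```text
time_s: 4.65
eef_pos: [0.46, -0.325, 0.032]
orientation: [-3.142, 0.0, -0.11]
wrist_force: [0.4, -0.4, -1.6]
finger_gap: 0.273
gripper_force: 40.0
```

Emit:
move_arm(deltas=[[0,0,0,-0.5,0],[0,0,0,-0.9,0],[0,0,0,-0.9,0],[0,0,0,-0.9,0],[0,0,-0.5,-0.8,0],[0,0,-0.9,0,0],[0,0,-1,0,0],[0,0,-1,0,0],[0,0,-1,0,0],[0,0,-1,0,0]])

```text
time_s: 5.9
eef_pos: [0.4738, -0.1886, 0.1309]
orientation: [-3.141, 0.002, -0.109]
wrist_force: [0.7, 1.2, -3.9]
finger_gap: 0.271
gripper_force: 40.0
```

Emit:
move_arm(deltas=[[0,-0.5,-1,0,0],[0,0,-1,0,0],[0,0,-1,0,0],[0,0,-1,0,0],[0,0,-1,0,0],[0,0,-1,0,0],[0,0,-1,0,0],[0,0,-0.5,0,0],[0,0,0,0,-0.7],[0,0,0,0,-0.9]])

```text
time_s: 7.15
eef_pos: [0.4821, -0.0027, 0.1314]
orientation: [3.142, 0.001, 0.175]
wrist_force: [-0.1, -0.1, -3.5]
finger_gap: 0.269
gripper_force: 40.0
```

Emit:
move_arm(deltas=[[0,0,0,0,-0.9],[0,0,0,0,-0.9],[0,0,0,0,-0.9],[0,0,0,0,-0.9],[0,0,0,0,-0.9],[0,0,0,0,-0.9],[0,0,0,0,-0.9],[0,0,0,0,-0.84],[0,0,0,0,0],[0,0,0,0,0]])

```text
time_s: 8.4
eef_pos: [0.4825, -0.003, 0.1317]
orientation: [-3.141, 0.0, 1.414]
wrist_force: [0.1, -0.1, -3.4]
finger_gap: 0.272
gripper_force: 40.0
```

```bash
python3 - <<'E'
from h import *
s=state(); print(s["time_s"],s["eef_pos"],np.degrees(s["orientation"]),s["wrist_force"],s["finger_gap"])
im=read_camera("wrist"); cv2.imwrite("pics/w2.png",im)
KM=cam("wrist");hsv=cv2.cvtColor(im,cv2.COLOR_BGR2HSV)
blue=cv2.inRange(hsv,(95,130,40),(125,255,255)); cv2.imwrite("pics/m2.png",blue)
t=read_camera("top"); cv2.imwrite("pics/t2.png",cv2.resize(t[200:360,180:400],None,fx=3,fy=3))
E
```

```text
8.4 [ 0.4825 -0.003   0.1317] [-179.9674    0.0119   80.9971] [ 0.0988 -0.1366 -3.3887] 0.27158090290903586
```

View pics/w2.png

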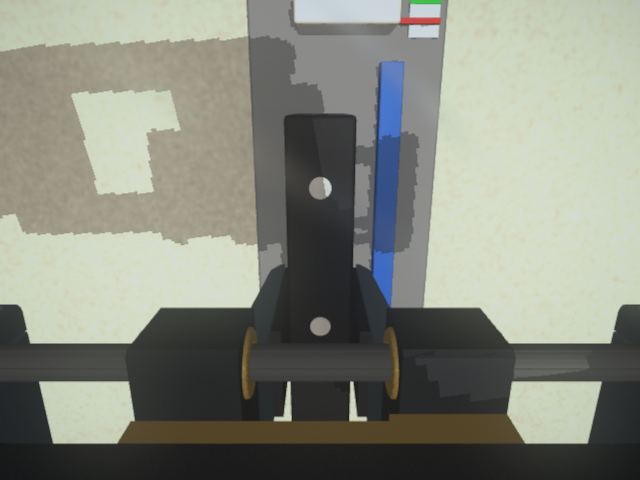

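The rail is held along the view's centre, with its front end at row 116. The fence spans columns 373–404, the stop's front edge is near row 23, and the pointer is at row 20. Next I'll measure the fence and the stop.

```bash
python3 - <<'E'
from h import *
KM=cam("wrist");s=state();m=cv2.imread("pics/m2.png",0)
R=[];L=[]
for r in range(75,290,5):
    c=np.flatnonzero(m[r,350:420])+350; R.append((c[-1]+.5,r)); L.append((c[0]-.5,r))
def line(p):
    q=unproj(KM,p,.022)[:,:2]; vx,vy,x,y=cv2.fitLine((q*1000).astype(np.float32),cv2.DIST_HUBER,0,.01,.01).ravel()
    if vy<0:vx,vy=-vx,-vy
    return np.array([x,y])/1000,np.array([vx,vy])
for n,p in (("back",R),("front",L)):
    x,v=line(p); d=s["eef_pos"][:2]-x; nrm=np.array([v[1],-v[0]])
    print(n,"dir deg",np.degrees(np.arctan2(v[1],v[0])),"TCP offset along jig x mm",1000*d@nrm)
x,v=line(R); nrm=np.array([v[1],-v[0]])
for n,p,z in (("fence far end",[(380,62),(404,62)],.022),("stop edge",[(294,23),(400,25)],.049),("stop bottom",[(300,33),(392,33)],.016),("rail front",[(285,116),(356,116)],s["eef_pos"][2]+.008)):
    q=unproj(KM,p,z)[:,:2]-s["eef_pos"][:2]; print(n,"rel TCP (jig x,y) mm",1000*q@nrm,1000*q@v)
h=unproj(KM,[(320,188),(320,326)],s["eef_pos"][2]+.008);print("holes dir",np.degrees(np.arctan2(*(h[0]-h[1])[1::-1])),h-s["eef_pos"])
E
```

```text
back dir deg 80.87951 TCP offset along jig x mm -47.80751777479862
front dir deg 80.88096 TCP offset along jig x mm -34.18976616776449
fence far end rel TCP (jig x,y) mm [33.9133 48.1153] [110.3098 110.3428]
stop edge rel TCP (jig x,y) mm [-15.0834  39.8856] [126.0363 125.2211]
stop bottom rel TCP (jig x,y) mm [-13.5333  41.1329] [126.8103 126.9332]
rail front rel TCP (jig x,y) mm [-13.2674  10.7957] [80.6556 80.7148]
holes dir 81.02241394797527 [[ 0.0076  0.0556  0.008 ]
 [-0.001   0.0013  0.008 ]]
```

Emit:
move_arm(deltas=[[0,0,0.4,0.5,0],[0,0,0,0.9,0],[0,0,0,0.9,0],[0,0,0,0.6,0],[0,0,0,0.3,0],[0,0,0,0.2,0],[0,0,0,0.06,0],[0,0,0,0,0]])

```text
time_s: 9.5
eef_pos: [0.4931, -0.0047, 0.0458]
orientation: [3.141, -0.0, 1.416]
wrist_force: [0.7, 0.8, -3.0]
finger_gap: 0.269
gripper_force: 40.0
```

Emit:
move_arm(deltas=[[0,0,0,0.04,0],[0,0,0,0,0]])

```text
time_s: 9.75
eef_pos: [0.4928, -0.0047, 0.0446]
orientation: [3.141, 0.0, 1.416]
wrist_force: [0.2, -0.5, -3.1]
finger_gap: 0.273
gripper_force: 40.0
```

Emit:
move_arm(deltas=[[0,0,0,0.04,0],[0,0,0,0,0]])

```text
time_s: 10.0
eef_pos: [0.493, -0.0047, 0.0439]
orientation: [3.141, 0.0, 1.416]
wrist_force: [-1.5, -0.2, 2.4]
finger_gap: 0.272
gripper_force: 40.0
```

Emit:
move_arm(deltas=[[0,0,0.2,0,0],[0,0,0.12,0,0],[0,0,0.08,0,0],[0,0,0,0,0]])

```text
time_s: 10.5
eef_pos: [0.5024, -0.0062, 0.0439]
orientation: [-3.141, 0.0, 1.416]
wrist_force: [-2.7, -0.1, 5.4]
finger_gap: 0.272
gripper_force: 40.0
```

Emit:
move_arm(deltas=[[0,0,0.04,0,0],[0,0,0,0,0]])

```text
time_s: 10.75
eef_pos: [0.503, -0.0062, 0.0439]
orientation: [-3.14, 0.0, 1.416]
wrist_force: [-3.1, 0.7, 6.1]
finger_gap: 0.27
gripper_force: 40.0
```

Emit:
move_arm(deltas=[[0,0,0.03,0,0],[0,0,0,0,0]])

```text
time_s: 11.0
eef_pos: [0.5037, -0.0064, 0.0439]
orientation: [-3.14, 0.0, 1.416]
wrist_force: [-2.7, 0.8, 6.7]
finger_gap: 0.274
gripper_force: 40.0
```

Emit:
move_arm(deltas=[[0,0,0.03,0,0],[0,0,0,0,0]])

```text
time_s: 11.25
eef_pos: [0.5045, -0.0065, 0.0439]
orientation: [-3.14, 0.0, 1.416]
wrist_force: [-2.9, -0.6, 6.4]
finger_gap: 0.27
gripper_force: 40.0
```

Emit:
move_arm(deltas=[[0,0,0.03,0,0],[0,0,0,0,0]])

```text
time_s: 11.5
eef_pos: [0.5052, -0.0066, 0.0439]
orientation: [-3.14, 0.0, 1.416]
wrist_force: [-3.6, 0.5, 6.0]
finger_gap: 0.271
gripper_force: 40.0
```

Emit:
move_arm(deltas=[[0,0,0.03,0,0],[0,0,0,0,0]])

```text
time_s: 11.75
eef_pos: [0.5055, -0.0067, 0.0439]
orientation: [-3.139, 0.0, 1.415]
wrist_force: [-5.1, 0.9, 7.6]
finger_gap: 0.274
gripper_force: 40.0
```

Emit:
move_arm(deltas=[[0,0,0.03,0,0],[0,0,0,0,0]])

```text
time_s: 12.0
eef_pos: [0.5056, -0.0067, 0.0439]
orientation: [-3.138, 0.0, 1.415]
wrist_force: [-6.6, 1.7, 8.8]
finger_gap: 0.271
gripper_force: 40.0
```

```bash
python3 - <<'E'
from h import *
s=state(); print(s["time_s"],s["eef_pos"],np.degrees(s["orientation"]),s["wrist_force"],s["torque"])
im=read_camera("wrist"); cv2.imwrite("pics/w3.png",im)
E
```

```text
12.0 [ 0.5056 -0.0067  0.0439] [-179.7926    0.0061   81.0902] [-6.6183  1.6758  8.788 ] [ 0.1552  1.0186 -0.0721]
```

View pics/w3.png

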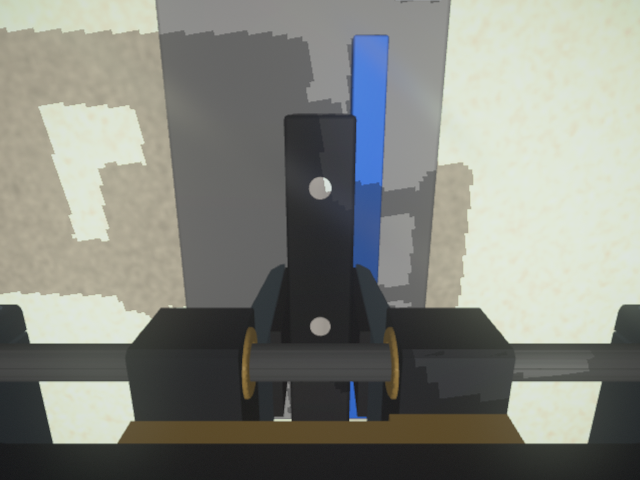

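The rail has stopped against the fence and lateral force is building, so it's flush: columns 285–355, running along the blue edge. Now I'll slide it towards the stop.

Emit:
move_arm(deltas=[[0,0,0,0,0],[0,0.2,0,0,0],[0,0.3,0,0,0],[0,0.3,0,0,0],[0,0.3,0,0,0],[0,0.3,0,0,0],[0,0.2,0,0,0],[0,0,0,0,0]])

```text
time_s: 13.05
eef_pos: [0.5119, 0.0321, 0.0439]
orientation: [-3.138, 0.001, 1.415]
wrist_force: [-6.4, -2.6, 9.3]
finger_gap: 0.274
gripper_force: 40.0
```

Emit:
move_arm(deltas=[[0,0.15,0,0,0],[0,0.15,0,0,0],[0,0,0,0,0]])

```text
time_s: 13.42
eef_pos: [0.513, 0.0392, 0.044]
orientation: [-3.138, 0.002, 1.415]
wrist_force: [-5.8, -4.7, 8.8]
finger_gap: 0.273
gripper_force: 40.0
```

Emit:
move_arm(deltas=[[0,0.1,0,0,0],[0,0.1,0,0,0],[0,0.1,0,0,0],[0,0,0,0,0],[0,0,0,0,0]])

```text
time_s: 14.05
eef_pos: [0.5141, 0.0459, 0.044]
orientation: [-3.138, 0.003, 1.415]
wrist_force: [-6.4, -6.8, 9.5]
finger_gap: 0.27
gripper_force: 40.0
```

```bash
python3 - <<'E'
from h import *
s=state(); print(s["time_s"],s["eef_pos"],np.degrees(s["orientation"]),s["wrist_force"],s["torque"])
im=read_camera("wrist"); t=read_camera("scene")
a=cv2.resize(im[:240,150:550],(800,300)) if 0 else cv2.resize(im[:240,130:530],None,fx=1.25,fy=1.25)
b=cv2.resize(t[150:250,240:400],None,fx=3,fy=3,interpolation=cv2.INTER_CUBIC)
o=np.zeros((600,500,3),np.uint8); o[:300]=a; o[300:600,:480]=b; cv2.imwrite("pics/w4.png",o)
E
```

```text
14.05 [0.5141 0.0459 0.044 ] [-179.813     0.1557   81.0827] [-6.4344 -6.7898  9.4713] [-0.9192  0.9394 -0.3195]
```

View pics/w4.png

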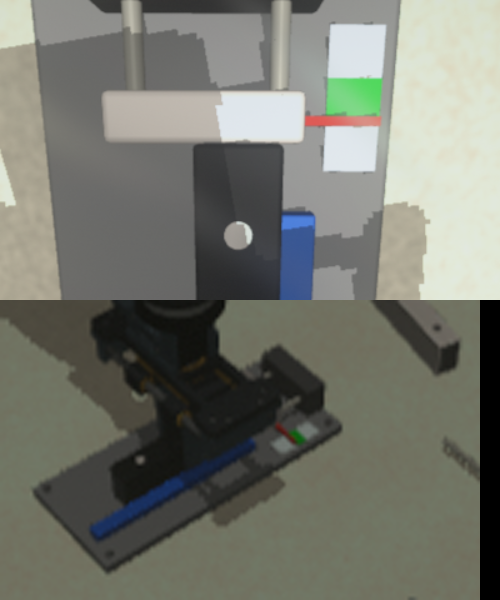

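The wrist crop (upper panel) shows the rail's end against the white stop and flush on the fence. The red pointer (row 121) is just below the green zone (rows 78–116), so travel is about 8.5 mm. I'll push about 7 mm further.

Emit:
move_arm(deltas=[[0,0.1,0,0,0],[0,0.1,0,0,0],[0,0.1,0,0,0],[0,0.02,0,0,0],[0,0,0,0,0],[0,0,0,0,0],[0,0,0,0,0],[0,0,0,0,0],[0,0,0,0,0]])

```text
time_s: 15.28
eef_pos: [0.5152, 0.053, 0.0439]
orientation: [-3.138, 0.004, 1.416]
wrist_force: [-5.7, -11.0, 9.4]
finger_gap: 0.273
gripper_force: 40.0
```

```bash
python3 - <<'E'
from h import *
s=state(); print(s["time_s"],s["eef_pos"],np.degrees(s["orientation"]),s["wrist_force"],s["torque"])
im=read_camera("wrist"); cv2.imwrite("pics/w5.png",cv2.resize(im[:300,130:530],None,fx=2,fy=2))
E
```

```text
15.275 [0.5152 0.053  0.0439] [-179.8064    0.2372   81.1067] [ -5.7253 -10.9855   9.3883] [-1.45    0.9175 -0.4078]
```

View pics/w5.png

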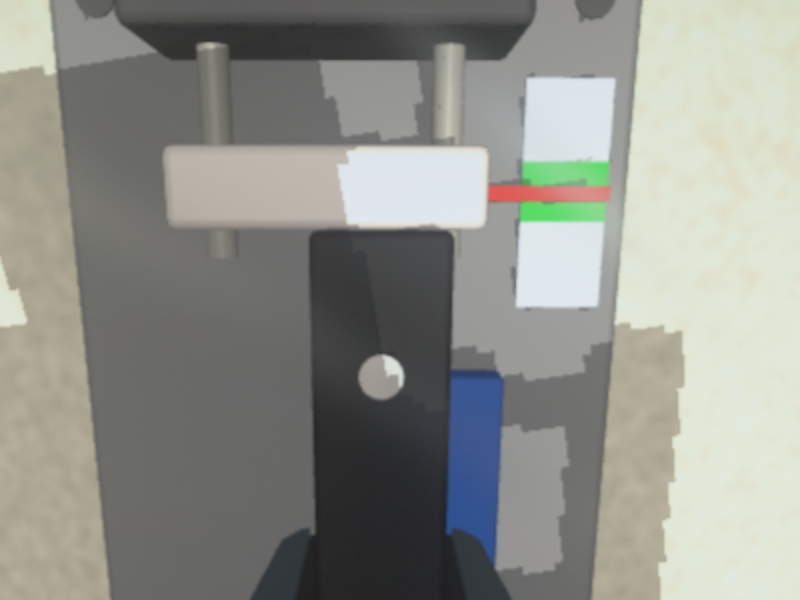

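The pointer (row 193) sits mid-green (rows 162–220), and the rail is flush on the fence with its end against the stop.

```bash
python3 -c "
from cell import *
print(hand_in())"
```

```text
the job is handed in; nothing more can be done
None
```

I handed the job in with the arm still gripping and pressing the black rail: flat on the bed, flush along the fence, the red pointer mid-green (about 15–16 mm of stop travel), the stop never rammed and nothing else touched; the hand-in returned no verdict.

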